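# Set the samovar's timer, then snap its mains rocker on

### The arm

A 6-joint arm with a two-finger parallel gripper is mounted at the origin on the work surface. World frame = base frame: x ahead of the robot, y to its left, z up, the work surface at z = 0. Lengths are in m, angles in rad, forces in N, time in s.
With the tool pointing down it reaches from about 0.4 to 0.825 m from the base axis. Payload 7 kg.
Tool frame: the origin (TCP) lies at the very end of the fingers, on their centre line; the grasp point (between the pads) lies 19 mm behind it; z points along the fingers, y is the direction in which the jaws open and shut (so a half turn about z gives the same grasp; the last joint's range is limited). The gripper opens to 88 mm and grips with 3 to 60 N. Pads are 19 mm wide; open, the fingers measure 130 mm over their backs; the gripper's body (78 mm by 193 mm) begins 47 mm behind the grasp point.
Start: joints at [-0.961, 0.359, 0.012, 0, -1.224, -0.288], TCP at [0.213, -0.64, 0.227] pointing down, gripper open.
Joint ranges: [-3.07, 3.07], [-1.43, 2.12], [-1.02, 1.25], [-3.03, 1.67], [-3.05, -0], [-3.03, 3.03]. Speed limits (rad/s): [2.39, 2.39, 3.01, 3.14, 3.14, 3.14].

### API

Orientations are given as a unit quaternion [w, x, y, z].
In Python, from rig import sensors, cams, job gives the robot as it stands.
- The arm moves only by the shell command python3 -m inch 'ROWS'. ROWS is JSON, one flat list of numbers, 5 for each row, row after row: the shift along the tool's x, y, z in mm, then the turn about the tool's z in degrees, then the closure, from 0 (fully open) to 1 (shut). A call has 1 to 20 rows; each row shifts and turns the commanded pose from where the row before left it, along the tool's axes as they then stand; what a row does not reach is not made up. A row lasts 1/12 s, in which the tool goes at most 41.7 mm and 7.16 degrees, less where a joint would pass 70% of its speed; a pose out of reach is approached as far as the arm can. A call with a gripper value outside its range is refused whole. The fingers move at their own pace and stop on an object; the grip force is fixed at half the most. Time passes only in rows, so rows that do not move let the fingers close. It gives the time, the measured TCP pose, the force and the opening at its end, in the units of the state.
- sensors.read_state(): the state, without advancing time (a new reading comes with each control period).
- cams.read_camera(name): name is "scene" or "top" or "wrist"; returns a dict with "color" (384x512x3 uint8, red, green, blue), "K" (3x3 intrinsics, pixels), "position" and "attitude" of the camera in the world. Camera axes: x right, y up, looking along -z (the intrinsics and any distortion apply to the point x, -y, -z); pixel columns grow to the right and rows downward; lengths in m; the calibration is good to about 2 mm. A picture is of the moment at which its call begins. There is no depth.
- job.finish_job(): hands the job in, once; it reports no verdict.
The state is a dict: "clock": time; "q": joint angles; "qd": joint speeds; "joint_efforts": joint torques, N m; "position": TCP position; "orientation": TCP orientation; "contact_force": force on the tool from outside, world axes, zero at the start; "torque": the same for the moment, N m; "grip_width": finger opening in m.
Only numpy, scipy, OpenCV 4.12 (cv2) and the standard library are available. Lean on these libraries where they do the work, as an engineer would, in place of code of your own. Each camera call takes 0.05 s, during which the arm holds its last target.

### The job

Set up the samovar from its key panel, pressing one thing at a time and never hard against a stop. The panel takes settings only with the red mains rocker off (plain end down, white-striped end up), so if it is on, switch it off first; then press the yellow key right down to its stop and let it go, and after that hold the green key right down at its stop for two full seconds and let it go. Last, switch the rocker on so that it stays over by itself, and leave the blue key and the crockery alone.

Things in the scene. Friction and masses are not known exactly. Their poses are not given: they have to be found in the camera images.
- red_on_end (a point): top of the white-striped end of the red mains rocker: 22 mm up the slope (away from the robot) from its pivot, on the cap's middle line, 12 mm above the pivot. The rocker cap is a red block 66 mm up the slope by 42 mm along the row; its pivot lies on the panel surface. Pushing this end fully down switches on. The frame tilts with the rocker
- red_off_end (a point): top of the plain end of the red rocker, 22 mm down the slope (towards the robot) from its pivot. Pushing this end fully down switches off. Frame as the other end: z out of the cap, y along the row of keys, x up the slope
- red_rocker (a joint): tilt of the red rocker, rad: +0.17 = on (striped end down, plain end up), -0.17 = off (plain end down, striped end up), hard stops at both. It snaps over centre and stays: the raised end needs about 4 N (pushed 22 mm from the pivot), less and less towards level, then jumps over; that end goes down 7.5 mm in all. It may start on or off
- yellow_top (a point): centre of the top of the yellow programme key, a rounded block 58 mm up the slope by 42 mm along the row, 16 mm proud of the panel when out. z points squarely out of the cap (pressing is along -z; z leans 0.3 rad from vertical towards the robot), y runs along the row, x up the slope
- yellow_key (a joint): how far the yellow key is pressed in, m: 0 = out, hard stop at 0.010; plain spring key, about 3 N to start and 7.5 N at the bottom, comes back by itself
- green_top (a point): centre of the top of the green timer key, a rounded block 58 mm up the slope by 42 mm along the row, 16 mm proud of the panel when out. z points squarely out of the cap (pressing is along -z; z leans 0.3 rad from vertical towards the robot), y runs along the row, x up the slope
- green_key (a joint): how far the green key is pressed in, m: 0 = out, hard stop at 0.010; plain spring key, about 3 N to start and 7.5 N at the bottom, comes back by itself
- blue_top (a point): centre of the top of the blue descaling key, not wanted here, a rounded block 58 mm up the slope by 42 mm along the row, 16 mm proud of the panel when out. z points squarely out of the cap (pressing is along -z; z leans 0.3 rad from vertical towards the robot), y runs along the row, x up the slope
- blue_key (a joint): how far the blue key is pressed in, m: 0 = out, hard stop at 0.010; plain spring key, about 3 N to start and 7.5 N at the bottom, comes back by itself
- red_switch: red rocker with its black frame, fixed to the panel; origin on the panel surface under the middle of the cap, axes upright
- yellow_switch: yellow key with its black frame, fixed to the panel; origin on the panel surface under the middle of the cap, axes upright
- green_switch: green key with its black frame, fixed to the panel; origin on the panel surface under the middle of the cap, axes upright
- blue_switch: blue key with its black frame, fixed to the panel; origin on the panel surface under the middle of the cap, axes upright
- control_box: grey wedge, fixed: 110 mm deep (x), 245 mm wide (y), 45 mm high at its near edge, 79 mm at its far edge; origin under its middle. Its sloping top carries the rocker and three keys in any colour order, 56 mm apart, 62 mm above the table. A steel samovar 200 mm across (250 over its handles, along y), 300 mm tall, is joined to it, axis at x 30, y 345 mm, tap to -x
- jam_jar: closed amber glass jam jar, 72 mm across, 100 mm tall, loose; origin under its middle; about 200 mm to the -y side of the control box
- saucer_a: white ceramic saucer 140 mm across, 22 mm high, loose, on the robot's side of the control box; origin under its middle
- saucer_b: blue ceramic saucer 140 mm across, 22 mm high, loose, on the robot's side of the control box; origin under its middle
- spoon_rest: flat beech spoon rest, dish 80 mm across with a tail 95 mm long to its own -x, 12 mm high, loose; origin under the middle of the dish
Things that resemble listed ones, but are neither listed nor needed, are in the scene too. There is more than one size of the saucer_a; the one meant has the size given above. Of the things that look like the jam_jar, take the one that is farthest to the robot's left at the start.

How it is judged:
On the way, in this order (a step that is already met when the one before it is completed fails the run):
1. the yellow key is pressed right down while the rocker is off (value of joint yellow_key above 0.0092 m and value of joint red_rocker below -0.12 rad), for 0.05 s.
2. the yellow key is let go and, with the rocker still off, the green key is held right down for two seconds (at least 1.7 s counted) (value of joint green_key above 0.0092 m and value of joint yellow_key below 0.002 m and value of joint red_rocker below -0.12 rad), for 1.7 s.
3. the green key is let go and the rocker is on, staying over with nothing touching it (value of joint red_rocker above 0.12 rad and value of joint each of green_key, yellow_key below 0.002 m and contact force between anything else and red_switch below 0.3 N), for 0.3 s.
At the end, for the whole second after the job is handed in: the rocker is on (striped end down, tilt above 0.12 rad) and at rest, the yellow, green and blue keys are out (within 2 mm), and the jar, saucers and spoon rest are at rest where they stood (within 25 mm) (value of joint red_rocker above 0.12 rad and value of joint each of yellow_key, green_key, blue_key below 0.002 m and velocity of joint red_rocker below 0.05 rad/s and linear speed of each of jam_jar, saucer_a, saucer_b, spoon_rest below 0.02 m/s and distance of each of jam_jar, saucer_a, saucer_b, spoon_rest from where it was at the start of the episode below 0.025 m); the robot touches nothing.
It fails at once if the blue key is pressed (more than 3 mm) (value of joint blue_key above 0.003 m).
It fails at once if the yellow or green key is pressed (more than 4 mm) while the rocker is not off (tilt above -0.06 rad) (value of joint red_rocker above -0.06 rad and value of joint any of yellow_key, green_key above 0.004 m).
It fails at once if yellow and green are pressed together (both more than 4 mm) (value of joint each of yellow_key, green_key above 0.004 m).
It fails at once if a key is forced with more than 40 N (contact force between anything else and red_switch above 40 N or contact force between anything else and yellow_switch above 40 N or contact force between anything else and green_switch above 40 N or contact force between anything else and blue_switch above 40 N).
It fails at once if the jar, a saucer or the spoon rest is shoved more than 25 mm or tipped more than 0.3 rad (distance of any of jam_jar, saucer_a, saucer_b, spoon_rest from where it was at the start of the episode above 0.025 m or angle between any of jam_jar, saucer_a, saucer_b, spoon_rest's own z axis and vertical above 0.3 rad).
It also fails if it takes over 58 s, if anything falls off the work surface, if the arm or the gripper's body presses on something with over 40 N, if the wrist force passes 120 N, or if a joint passes its speed limit or range.

## Working session

There is one attempt and no reset: what is moved stays moved. The work goes in short steps, Python scripts to look and compute and a shell command to move; the robot and the scene stay as the last step left them, time stands still between calls to the robot, and variables do not carry over. Pictures are saved under pics/ and viewed, and the job is handed in when it is done.

```bash
mkdir -p pics; ls; cat > h.py <<'E'
import numpy as np, cv2
from scipy.spatial.transform import Rotation as R
from rig import sensors, cams, job
def grab(name,fn=None):
    d=cams.read_camera(name)
    if fn: cv2.imwrite('pics/'+fn,d['color'][:,:,::-1])
    return d
def rot(q): return R.from_quat([q[1],q[2],q[3],q[0]]).as_matrix()
E
python3 - <<'E'
from h import *
for n in ['scene','top','wrist']:
    d=grab(n,n+'0.png'); print(n,{k:(v if k!='color' else v.shape) for k,v in d.items()})
print(sensors.read_state())
E
```

```text
pics
scene {'color': (384, 512, 3), 'K': array([[486.02613957,   0.        , 265.14576221],
       [  0.        , 486.02613957, 194.41731268],
       [  0.        ,   0.        ,   1.        ]]), 'position': array([ 1.12048378, -0.55625781,  1.00090431]), 'attitude': array([0.8430999 , 0.3042053 , 0.15788457, 0.41438406])}
top {'color': (384, 512, 3), 'K': array([[351.55591909,   0.        , 253.12589801],
       [  0.        , 351.55591909, 186.88966714],
       [  0.        ,   0.        ,   1.        ]]), 'position': array([ 0.44540299, -0.10473586,  0.92726789]), 'attitude': array([ 0.71331044,  0.01300261, -0.00929252, -0.70066597])}
wrist {'color': (384, 512, 3), 'K': array([[344.30056605,   0.        , 251.24476916],
       [  0.        , 344.30056605, 196.42564025],
       [  0.        ,   0.        ,   1.        ]]), 'position': array([ 0.15093189, -0.65996332,  0.38389236]), 'attitude': array([ 0.58064529, -0.07201457, -0.10110474,  0.80463829])}
{'clock': 0.15, 'q': array([-9.60908339e-01,  3.59202667e-01,  1.12711353e-02, -2.18018694e-04,
       -1.22409304e+00, -2.88082140e-01]), 'qd': array([ 0.00010529, -0.00183756,  0.00254425,  0.00053728, -0.00218189,
       -0.00010448]), 'joint_efforts': array([-1.31698089e-03, -5.83273709e+01,  2.93292403e+01,  7.00114131e+00,
        8.84128211e-03, -9.52860864e-05]), 'position': array([ 0.21332645, -0.64002158,  0.22585803]), 'orientation': array([-1.74218533e-04, -1.60172877e-01,  9.87088781e-01,  5.97744197e-04]), 'contact_force': array([-0.314291  ,  0.71116425, -0.72233985]), 'torque': array([ 0.00043969,  0.04816412, -0.05591214]), 'grip_width': 0.08823487242179465}
```

View pics/scene0.png

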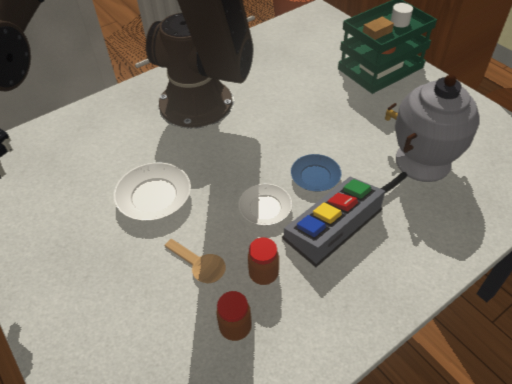

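View pics/top0.png

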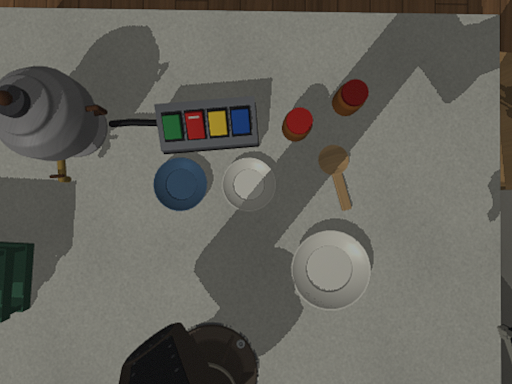

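View pics/wrist0.png

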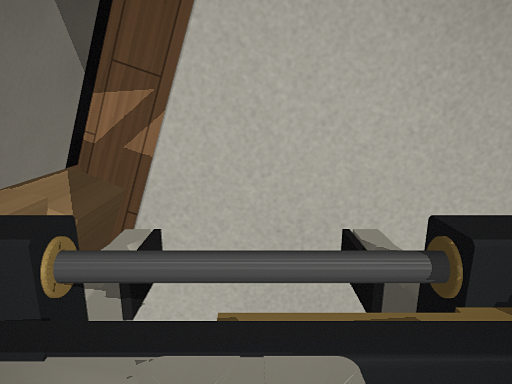

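```bash
python3 - <<'E'
from h import *
a=cv2.imread('pics/scene0.png')[165:270,270:400]; b=cv2.imread('pics/top0.png')[90:165,145:270]
a=cv2.resize(a,None,fx=5,fy=5,interpolation=cv2.INTER_CUBIC); b=cv2.resize(b,None,fx=6,fy=6,interpolation=cv2.INTER_CUBIC)
cv2.imwrite('pics/cs.png',a); cv2.imwrite('pics/ct.png',b)
E
```

```text
(no output)
```

View pics/cs.png

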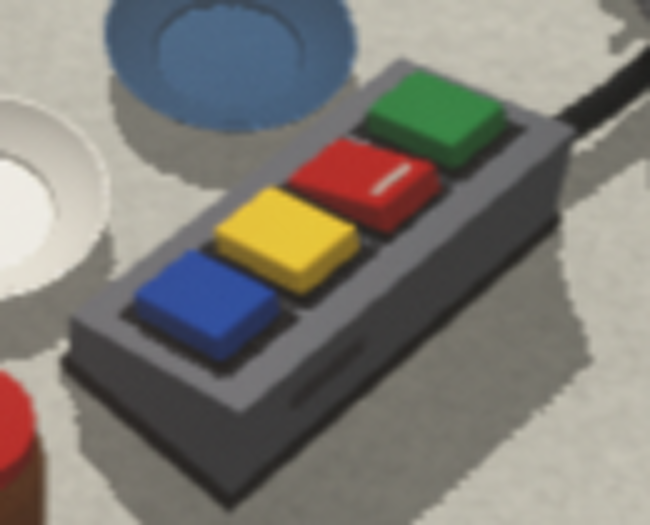

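View pics/ct.png

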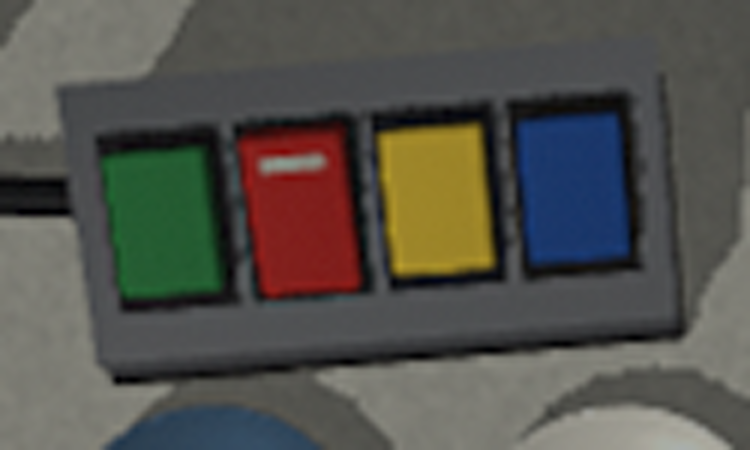

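```bash
cat >> h.py <<'E'
def ray(d,u,v):
    K=d['K']; p=np.array([(u-K[0,2])/K[0,0],-(v-K[1,2])/K[1,1],-1.])
    r=rot(d['attitude'])@p; return np.array(d['position']),r/np.linalg.norm(r)
def onplane(d,u,v,z):
    o,r=ray(d,u,v); return o+r*(z-o[2])/r[2]
def tri(*rays):
    A=np.zeros((3,3));b=np.zeros(3)
    for o,r in rays:
        M=np.eye(3)-np.outer(r,r);A+=M;b+=M@o
    x=np.linalg.solve(A,b); return x,[1000*np.linalg.norm((np.eye(3)-np.outer(r,r))@(x-o)) for o,r in rays]
H={'red':[(0,6),(174,180)],'yellow':[(20,32)],'green':[(50,80)],'blue':[(108,124)]}
def mask(img,c,smin=150,vmin=60):
    h=cv2.cvtColor(img,cv2.COLOR_RGB2HSV); m=np.zeros(h.shape[:2],np.uint8)
    for a,b in H[c]: m|=cv2.inRange(h,(a,smin,vmin),(b,255,255))
    return m
def blobs(m,amin=100):
    n,l,s,c=cv2.connectedComponentsWithStats(m)
    return [(s[i,4],c[i],s[i,:4]) for i in range(1,n) if s[i,4]>amin]
E
python3 - <<'E'
from h import *
t=grab('top');s=grab('scene')
for c in H:
  for d,n,vm in [(t,'t',60),(s,'s',60)]:
    hs=cv2.cvtColor(d['color'],cv2.COLOR_RGB2HSV)
    for a,ce,bb in blobs(mask(d['color'],c,130,vm)):
      print(c,n,a,ce.round(1),bb, onplane(d,*ce,.077).round(3))
E
```

```text
red t 528 [354.7  91.9] [342  80  26  25] [ 0.708 -0.343  0.077]
red t 560 [299.  120.4] [286 107  27  27] [ 0.636 -0.209  0.077]
red t 439 [194.7 125.7] [185 112  20  28] [0.619 0.045 0.077]
red s 334 [342.9 201.1] [328 193  30  18] [0.629 0.042 0.077]
red s 614 [262.5 250.7] [249 237  28  28] [ 0.623 -0.201  0.077]
red s 751 [232.2 306.4] [217 291  31  31] [ 0.695 -0.334  0.077]
yellow t 439 [217.2 122.9] [208 110  20  26] [ 0.626 -0.01   0.077]
yellow s 387 [327.  212.5] [313 202  29  22] [ 0.631 -0.012  0.077]
green t 404 [171.4 126.8] [162 115  20  25] [0.615 0.102 0.077]
green s 193 [356.6 186.5] [345 180  24  14] [0.615 0.102 0.077]
blue t 423 [240.1 121. ] [231 109  19  25] [ 0.632 -0.065  0.077]
blue s 324 [311.7 224.6] [298 215  27  21] [ 0.636 -0.065  0.077]
```

```bash
python3 -m inch '[-26,26,0,0,1,-26,26,0,0,1,-26,26,0,0,1,-26,26,0,0,1,-26,26,0,0,1,-26,26,0,0,1,-26,26,0,0,1,-26,26,0,0,1,-26,26,0,0,1,-26,26,0,0,1,-26,26,0,0,1,-26,26,0,0,1,-26,26,0,0,1,-26,26,0,0,1,-26,26,0,0,1,-26,26,0,0,1,-26,26,0,3,1,-26,26,0,3,1,-26,26,0,3,1,-26,26,0,3,1]'
```

```text
clock: 1.92
position: [0.5527, 0.0136, 0.2269]
orientation: [0.0, -0.055, 0.998, 0.0]
contact_force: [0.5, -0.8, 0.2]
grip_width: 0.0003
```

```bash
python3 - <<'E'
from h import *
d=grab('wrist','w1.png'); 
print(d['position'],sensors.read_state()['position'])
for c in H:
    for a,ce,bb in blobs(mask(d['color'],c,130,60)): print(c,a,ce.round(1),bb)
E
```

```text
[0.48713077 0.00730581 0.38503381] [0.55671089 0.01745832 0.22637154]
red 1226 [ 16.8 233.3] [  0 212  41  39]
yellow 200 [266.2 266.8] [264 237   5  61]
yellow 133 [392.4 316. ] [364 308  49  13]
yellow 609 [ 84.4 315.3] [ 10 313 233   8]
```

View pics/w1.png

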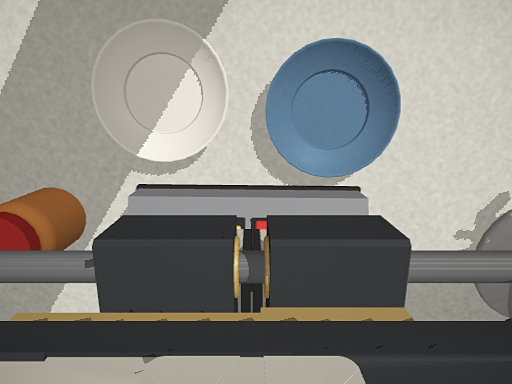

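```bash
python3 -m inch '[-30,0,0,0,1,-30,0,0,0,1,-30,0,0,0,1,-30,0,0,0,1,-20,0,0,0,1,0,0,0,0,1,0,0,0,0,1]'; python3 - <<'E'
from h import *
d=grab('wrist','w2.png'); 
print(d['position'],sensors.read_state()['position'])
for c in H:
    for a,ce,bb in blobs(mask(d['color'],c,130,60)): print(c,a,ce.round(1),bb)
E
```

```text
clock: 2.55
position: [0.6918, 0.0273, 0.2251]
orientation: [-0.001, -0.056, 0.998, -0.0]
contact_force: [-0.4, 0.3, -0.5]
grip_width: 0.0003
[0.6266653  0.02100123 0.38335044] [0.69114934 0.02722607 0.2256443 ]
red 740 [ 6.3 90.7] [ 0 58 17 63]
red 3409 [280.7 109.8] [257  73  49  76]
yellow 3395 [216.8 108.2] [192  74  50  70]
yellow 220 [266.2 267.2] [264 236   5  62]
yellow 332 [ 73.4 314.6] [ 10 313 176   8]
green 772 [334.  116.1] [320  76  50  69]
blue 3444 [153.8 107.8] [128  74  53  69]
```

View pics/w2.png

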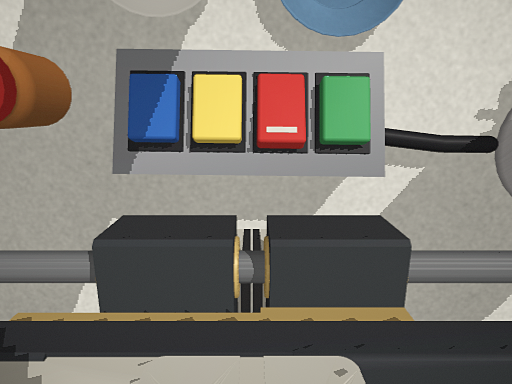

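```bash
python3 - <<'E'
from h import *
d=grab('wrist'); np.savez('w2.npz',**d)
E
python3 -m inch '[22,-30,0,0,1,22,-30,0,0,1,0,0,0,0,1,0,0,0,0,1,0,0,0,0,1]'; python3 - <<'E'
from h import *
d=grab('wrist','w3.png'); np.savez('w3.npz',**d)
print(d['position'],sensors.read_state()['position'],sensors.read_state()['contact_force'])
for c in H:
    for a,ce,bb in blobs(mask(d['color'],c,110,60)): print(c,a,ce.round(1),bb)
E
```

```text
clock: 3.07
position: [0.654, -0.0374, 0.2276]
orientation: [0.001, -0.056, 0.998, 0.0]
contact_force: [0.0, 0.5, 1.2]
grip_width: 0.0004
[ 0.58828779 -0.04386894  0.38569799] [ 0.65430575 -0.03695886  0.22734925] [0.5643587  0.37203947 0.19995686]
red 4985 [ 53.6 139.7] [ 12 103  84  76]
red 3227 [344.  158.8] [321 124  49  72]
yellow 3051 [284.1 157.9] [261 125  48  66]
yellow 257 [236.1 268. ] [234 236   6  62]
yellow 265 [266.4 267.3] [264 236   6  62]
yellow 3449 [249.3 315.1] [  9 307 405  14]
green 3186 [405.6 159.6] [381 128  51  64]
blue 2988 [222.6 157.1] [199 125  48  65]
```

View pics/w3.png

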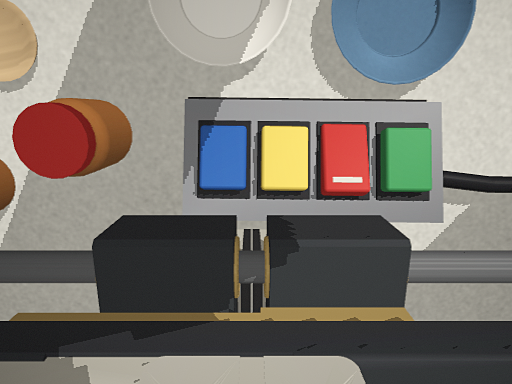

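```bash
python3 - <<'E'
from h import *
a=np.load('w2.npz')['color'][60:160,120:380];b=np.load('w3.npz')['color'][110:205,190:445]
a=cv2.resize(a,None,fx=3,fy=3,interpolation=cv2.INTER_CUBIC);b=cv2.resize(b,(780,285),interpolation=cv2.INTER_CUBIC)
cv2.imwrite('pics/c23.png',np.vstack([a,b])[:,:,::-1])
E
```

```text
(no output)
```

View pics/c23.png

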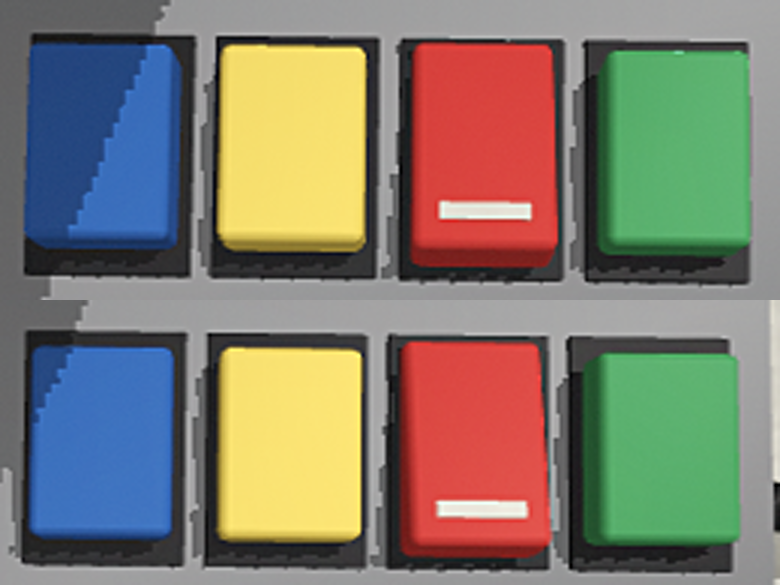

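```bash
python3 - <<'E'
from h import *
W=[dict(np.load(f)) for f in('w2.npz','w3.npz')]
t=grab('top')
st=[]
for d in W+[t]:
    m=mask(d['color'],'red',110,60)
    b=[x for x in blobs(m) if 0.0<onplane(d,*x[1],.077)[1]<0.08 and x[0]>200][0]
    x,y,w,h=b[2]
    hs=cv2.cvtColor(d['color'][y:y+h,x:x+w],cv2.COLOR_RGB2HSV)
    wm=((hs[...,1]<60)&(hs[...,2]>150)).astype(np.uint8); wm[:4]=0;wm[-6:]=0;wm[:,:3]=0;wm[:,-3:]=0
    wt=wm*(1.0); yy,xx=np.nonzero(wm); st.append(ray(d,x+xx.mean(),y+yy.mean())); print('stripe px',x+xx.mean(),y+yy.mean(),len(xx))
p,e=tri(st[0],st[1]);print('stripe wrist',p.round(4),np.round(e,2))
p,e=tri(*st);print('stripe 3',p.round(4),np.round(e,2))
# near edge, key outlines: near edge row at middle columns & far edge by Value profile
for c in H:
    near=[];far=[];
    for d in W:
        m=mask(d['color'],c,110,50)
        b=[x for x in blobs(m,700) if -0.1<onplane(d,*x[1],.077)[1]<0.13 and x[0]<6000]
        b=[q for q in b if 30<q[2][2]<56 and q[1][1]<230 and q[1][0]>100]
        if not b: print(c,'none');continue
        x,y,w,h=b[0][2]; x0=x+w*0.3;x1=x+w*0.7
        v=d['color'][:,int(x0):int(x1)].max(2).mean(1)
        g=np.diff(v[y-6:y+h+8]); 
        # near edge subpixel: strongest positive gradient
        i=np.argmax(g[:14]); f=(g[i-1:i+2]@np.array([-1,0,1]))/g[i-1:i+2].sum()
        near.append(((x0+x1)/2,y-6+i+f+1))
        print(c,x,y,w,h,'near row',round(y-6+i+f+1-.5,2),'tail V',v[y+h-14:y+h+4].round(0).astype(int),'start',y+h-14)
    if len(near)==2:
        p,e=tri(ray(W[0],near[0][0],near[0][1]-.5),ray(W[1],near[1][0],near[1][1]-.5));print(c,'near edge',p.round(4),np.round(e,2))
E
```

```text
stripe px 281.2352941176471 129.94117647058823 153
stripe px 347.65625 179.28125 160
stripe px 191.5 117.0 6
stripe wrist [0.6398 0.0484 0.0847] [0.18 0.18]
stripe 3 [0.6399 0.0503 0.0805] [1.68 0.77 2.36]
red 257 74 49 75 near row 74.14 tail V [219 219 219 220 219 206 194 170 128 121 123 123 126 131  41  35  38  37] start 135
red 320 124 50 72 near row 123.61 tail V [211 225 224 224 224 224 226 212 198 171 119 121 126 106  35  34  36  40] start 182
red near edge [0.5924 0.0445 0.0585] [0.11 0.11]
yellow 192 75 51 69 near row 74.78 tail V [248 248 248 248 248 249 251 240 222 205 165 137 145 124  33  35  35  35] start 130
yellow 261 125 48 66 near row 125.67 tail V [250 250 250 250 250 250 250 251 251 250 227 210 156 111  36  37  37  37] start 177
yellow near edge [ 0.6001 -0.0116  0.0669] [0.01 0.01]
green 319 77 51 69 near row 76.43 tail V [178 178 178 178 178 179 180 158 140 118  83  84  89  42  33  33  32  37] start 132
green 380 128 52 64 near row 127.41 tail V [174 174 174 174 173 173 173 173 174 176 158 139 110  83  30  31  31  30] start 178
green near edge [0.5892 0.099  0.065 ] [0.29 0.29]
blue 128 74 53 69 near row 74.18 tail V [175 182 181 181 181 181 190 186 167 152 123  89  98 103  33  32  32  32] start 129
blue 199 125 48 65 near row 125.12 tail V [192 192 192 192 192 192 192 192 192 195 175 156 124  96  38  37  38  37] start 176
blue near edge [ 0.6057 -0.0677  0.0621] [0.4 0.4]
```

```bash
python3 -m inch '[10,10,0,1,1,10,10,0,0,1,9,10,10,0,1,0,0,20,0,1,0,0,20,0,1,0,0,20,0,1,0,0,20,0,1,0,0,20,0,1,0,0,12,0,1,0,0,6,0,1,0,0,4,0,1,0,0,0,0,1,0,0,0,0,1]'; python3 - <<'E'
from h import *
grab('scene','s1.png'); s=sensors.read_state(); print(s['position'],s['orientation'],s['contact_force'])
a=cv2.imread('pics/s1.png')[140:290,240:430]
cv2.imwrite('pics/s1c.png',cv2.resize(a,None,fx=4,fy=4,interpolation=cv2.INTER_CUBIC))
E
```

```text
clock: 4.25
position: [0.6231, -0.0101, 0.0953]
orientation: [0.001, -0.048, 0.999, -0.0]
contact_force: [-1.1, 0.3, 0.4]
grip_width: 0.0006
[ 0.62323987 -0.01010775  0.09559863] [ 7.54939689e-04 -4.75713275e-02  9.98867556e-01  6.47374117e-05] [-0.62226754 -0.35193858 -0.00420353]
```

View pics/s1c.png

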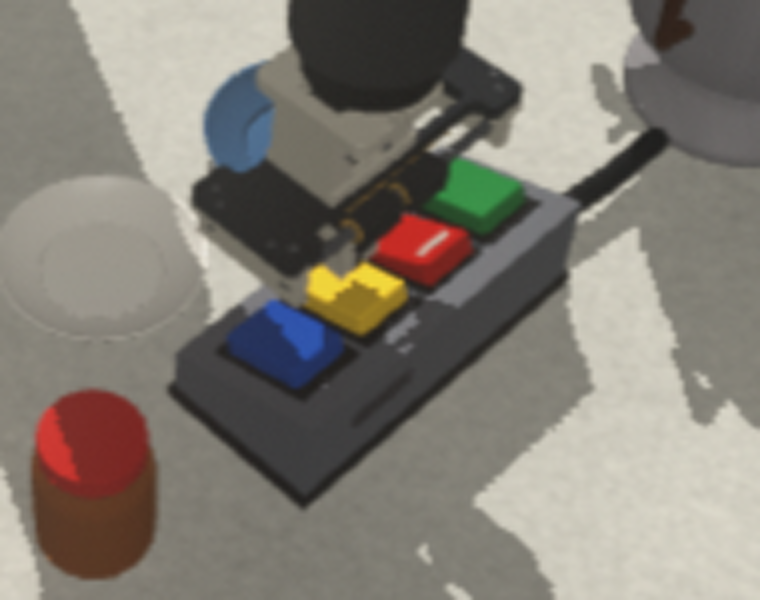

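```bash
python3 -m inch '[0,0,4,0,1,0,0,4,0,1,0,0,3,0,1,0,0,2,0,1,0,0,1,0,1,0,0,0,0,1,0,0,0,0,1]'; python3 -m inch '[-0.3,0,1,0,1,-0.3,0,1,0,1,-0.3,0,1,0,1,0,0,0,0,1]';python3 -m inch '[-0.3,0,1,0,1,-0.3,0,1,0,1,0,0,0,0,1]'
```

```text
clock: 4.88
position: [0.6225, -0.0103, 0.0805]
orientation: [-0.0, -0.047, 0.999, -0.0]
contact_force: [-0.6, -0.5, 0.4]
grip_width: 0.0006
clock: 5.22
position: [0.6237, -0.0102, 0.0777]
orientation: [0.0, -0.048, 0.999, -0.0]
contact_force: [-0.2, -0.7, 2.7]
grip_width: 0.0005
clock: 5.47
position: [0.6243, -0.0101, 0.0757]
orientation: [0.0, -0.047, 0.999, 0.0]
contact_force: [-0.1, 0.6, 4.1]
grip_width: 0.0003
```

```bash
python3 -m inch '[-0.3,0,1,0,1,-0.3,0,1,0,1,-0.3,0,1,0,1,-0.3,0,1,0,1,0,0,0,0,1]'; python3 -m inch '[-0.3,0,1,0,1,0,0,0,0,1]'; python3 -m inch '[-0.3,0,1,0,1,0,0,0,0,1]'
```

```text
clock: 5.88
position: [0.6255, -0.01, 0.0717]
orientation: [0.0, -0.047, 0.999, -0.0]
contact_force: [-1.3, -0.1, 5.3]
grip_width: 0.0009
clock: 6.05
position: [0.6258, -0.01, 0.0707]
orientation: [0.0, -0.048, 0.999, -0.0]
contact_force: [-1.4, -0.0, 5.4]
grip_width: 0.0007
clock: 6.22
position: [0.6261, -0.01, 0.0698]
orientation: [0.0, -0.048, 0.999, -0.0]
contact_force: [-1.2, -0.2, 7.9]
grip_width: 0.0002
```

```bash
python3 -m inch '[-0.2,0,0.7,0,1,0,0,0,0,1]'
```

```text
clock: 6.38
position: [0.6263, -0.0099, 0.0692]
orientation: [0.0, -0.048, 0.999, -0.0]
contact_force: [-2.4, -0.0, 7.8]
grip_width: 0.0005
```

```bash
python3 -m inch '[-0.2,0,0.5,0,1,0,0,0,0,1]'
```

```text
clock: 6.55
position: [0.6264, -0.0099, 0.0691]
orientation: [0.0, -0.048, 0.999, -0.0]
contact_force: [-3.4, 0.4, 10.8]
grip_width: 0.0003
```

```bash
python3 -m inch '[-0.1,0,0.5,0,1,0,0,0,0,1]'
```

```text
clock: 6.72
position: [0.6264, -0.01, 0.069]
orientation: [0.0, -0.048, 0.999, -0.0]
contact_force: [-4.9, 1.2, 12.7]
grip_width: 0.0002
```

```bash
python3 -m inch '[0,0,0,0,1,0.3,0,-1,0,1,0.9,0,-3,0,1,1.3,0,-4,0,1,1.3,0,-4,0,1,0,0,-10,0,1,0,0,-15,0,1,0,0,-13,0,1,0,12,0,0,1,0,20,0,0,1,0,20,0,0,1,0,20,0,0,1,0,20,0,0,1,0,12,0,0,1,0,8,0,0,1,0,0,0,0,1,0,0,0,0,1]'; python3 - <<'E'
from h import *
grab('scene','s2.png'); s=sensors.read_state(); print(s['position'],s['orientation'],s['contact_force'])
a=cv2.imread('pics/s2.png')[140:290,240:430]
cv2.imwrite('pics/s2c.png',cv2.resize(a,None,fx=4,fy=4,interpolation=cv2.INTER_CUBIC))
E
```

```text
clock: 8.13
position: [0.6117, 0.1012, 0.1176]
orientation: [-0.0, -0.048, 0.999, -0.0]
contact_force: [0.2, 0.3, -0.5]
grip_width: 0.0005
[0.61178276 0.10077574 0.11769284] [-2.34999180e-04 -4.74368220e-02  9.98874207e-01 -1.08263885e-04] [0.62949061 0.57589706 0.0782547 ]
```

View pics/s2c.png

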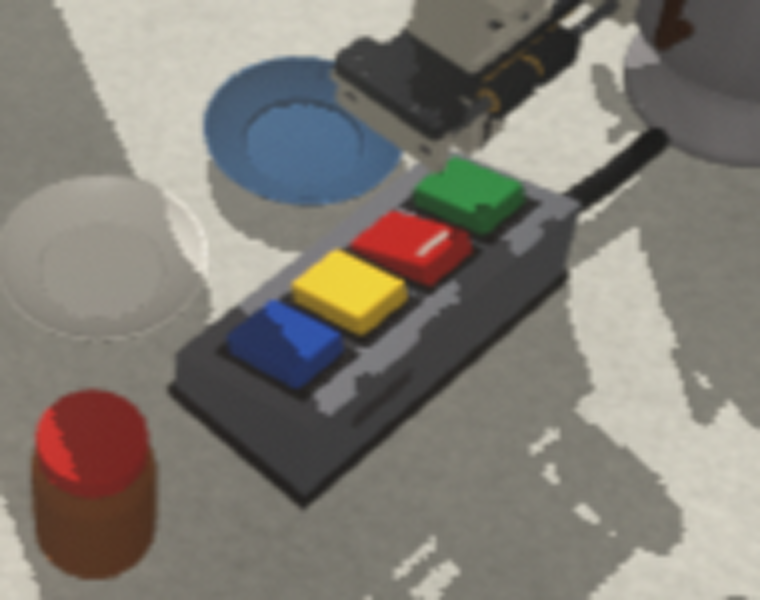

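```bash
python3 -m inch '[0,0,12,0,1,0,0,12,0,1,0,0,7,0,1,0,0,4,0,1,0,0,2,0,1,0,0,0,0,1,0,0,0,0,1]'; python3 -m inch '[-0.3,0,1,0,1,-0.3,0,1,0,1,-0.3,0,1,0,1,-0.3,0,1,0,1,-0.3,0,1,0,1,0,0,0,0,1]'
```

```text
clock: 8.77
position: [0.6123, 0.1011, 0.0812]
orientation: [0.0, -0.047, 0.999, 0.0]
contact_force: [-0.5, -0.0, 0.4]
grip_width: 0.0006
clock: 9.27
position: [0.6139, 0.1015, 0.0762]
orientation: [0.0, -0.048, 0.999, 0.0]
contact_force: [-0.0, 0.5, 4.7]
grip_width: 0.0006
```

```bash
python3 -m inch '[-0.3,0,1,0,1,-0.3,0,1,0,1,-0.3,0,1,0,1,0,0,0,0,1]'; python3 -m inch '[-0.3,0,1,0,1,-0.3,0,1,0,1,0,0,0,0,1]'
```

```text
clock: 9.6
position: [0.6148, 0.1016, 0.073]
orientation: [0.0, -0.048, 0.999, 0.0]
contact_force: [-0.7, 0.7, 6.1]
grip_width: 0.0004
clock: 9.85
position: [0.6154, 0.1016, 0.0712]
orientation: [0.0, -0.048, 0.999, 0.0]
contact_force: [0.4, 0.1, 5.2]
grip_width: 0.0007
```

```bash
python3 -m inch '[-0.3,0,1,0,1,-0.1,0,0.5,0,1,0,0,0,0,1]'; python3 -m inch '[-0.2,0,0.7,0,1,0,0,0,0,1]'
```

```text
clock: 10.1
position: [0.6158, 0.1017, 0.0698]
orientation: [0.0, -0.048, 0.999, 0.0]
contact_force: [-0.8, 1.1, 7.3]
grip_width: 0.0002
clock: 10.27
position: [0.616, 0.1017, 0.0694]
orientation: [0.001, -0.048, 0.999, 0.0]
contact_force: [-2.0, 0.4, 9.0]
grip_width: 0.0006
```

```bash
python3 -m inch '[-0.2,0,0.6,0,1,0,0,0,0,1]'
```

```text
clock: 10.43
position: [0.6161, 0.1017, 0.0693]
orientation: [0.001, -0.048, 0.999, 0.0]
contact_force: [-2.7, 0.2, 13.4]
grip_width: 0.0005
```

```bash
python3 -m inch '[0,0,0,0,1,0,0,0,0,1,0,0,0,0,1,0,0,0,0,1,0,0,0,0,1,0,0,0,0,1,0,0,0,0,1,0,0,0,0,1,0,0,0,0,1,0,0,0,0,1,0,0,0,0,1,0,0,0,0,1,0,0,0,0,1,0,0,0,0,1]'; python3 -m inch '[0,0,0,0,1,0,0,0,0,1,0,0,0,0,1,0,0,0,0,1,0,0,0,0,1,0,0,0,0,1,0,0,0,0,1,0,0,0,0,1,0,0,0,0,1,0,0,0,0,1,0,0,0,0,1,0,0,0,0,1,0,0,0,0,1]'
```

```text
clock: 11.6
position: [0.6161, 0.1017, 0.0693]
orientation: [0.001, -0.048, 0.999, 0.0]
contact_force: [-3.5, -0.3, 12.1]
grip_width: 0.0006
clock: 12.68
position: [0.6161, 0.1017, 0.0693]
orientation: [0.001, -0.048, 0.999, 0.0]
contact_force: [-2.9, 1.3, 11.5]
grip_width: -0.0
```

```bash
python3 -m inch '[0.3,0,-1,0,1,0.9,0,-3,0,1,1.3,0,-4,0,1,1.3,0,-4,0,1,0,0,-10,0,1,0,0,-15,0,1,0,0,-13,0,1,-4,-12,0,0,1,-5,-16,0,0,1,-5,-16,0,0,1,0,-8,0,0,1,0,-4,0,0,1,0,0,0,0,1,0,0,0,0,1]'; python3 - <<'E'
from h import *
grab('scene','s3.png'); s=sensors.read_state(); print(s['position'],s['orientation'],s['contact_force'])
a=cv2.imread('pics/s3.png')[140:290,240:430]
cv2.imwrite('pics/s3c.png',cv2.resize(a,None,fx=4,fy=4,interpolation=cv2.INTER_CUBIC))
E
```

```text
clock: 13.85
position: [0.6308, 0.0467, 0.1178]
orientation: [-0.0, -0.047, 0.999, -0.0]
contact_force: [-0.5, 0.3, -0.3]
grip_width: 0.0006
[0.63088676 0.04701826 0.11787827] [-2.15881630e-04 -4.74290517e-02  9.98874586e-01 -4.87520949e-06] [-0.38731252 -0.5236259  -0.33112191]
```

View pics/s3c.png

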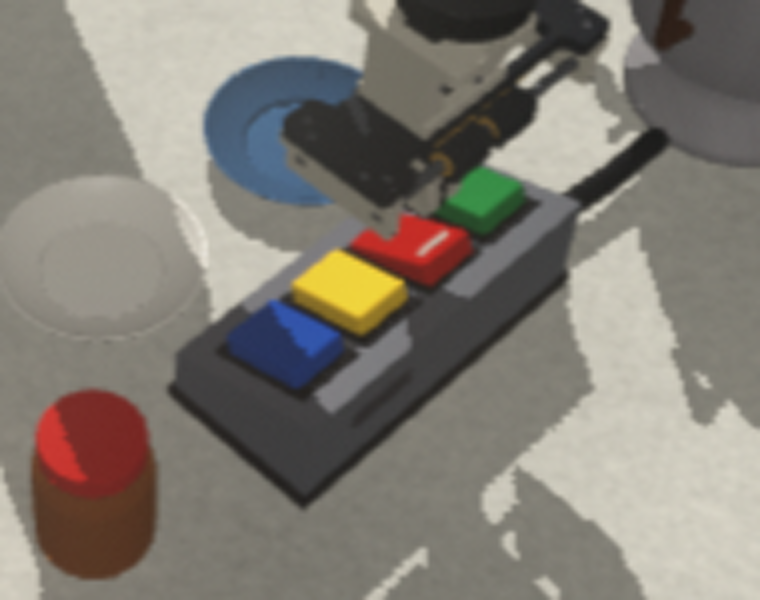

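```bash
python3 -m inch '[-1,0,10,0,1,0,0,10,0,1,0,0,5,0,1,0,0,3,0,1,0,0,0,0,1]'; python3 -m inch '[0,0,1,0,1,0,0,1,0,1,0,0,1,0,1,0,0,1,0,1,0,0,0,0,1]'; python3 -m inch '[0,0,1,0,1,0,0,1,0,1,0,0,0,0,1]'
```

```text
clock: 14.32
position: [0.6314, 0.0469, 0.0886]
orientation: [-0.001, -0.048, 0.999, -0.0]
contact_force: [-0.7, 0.3, 0.5]
grip_width: 0.0003
clock: 14.73
position: [0.6322, 0.0469, 0.0861]
orientation: [0.0, -0.047, 0.999, 0.0]
contact_force: [0.2, 0.6, 0.4]
grip_width: 0.0007
clock: 14.98
position: [0.6321, 0.0468, 0.0839]
orientation: [-0.0, -0.047, 0.999, 0.0]
contact_force: [-0.4, -0.1, 0.1]
grip_width: 0.0003
```

```bash
python3 -m inch '[0,0,1,0,1,0,0,1,0,1,0,0,0,0,1]'; python3 -m inch '[0,0,1,0,1,0,0,1,0,1,0,0,0,0,1]'
```

```text
clock: 15.23
position: [0.633, 0.047, 0.0827]
orientation: [0.001, -0.048, 0.999, 0.0]
contact_force: [-0.3, -0.8, 3.2]
grip_width: 0.0003
clock: 15.48
position: [0.6329, 0.0471, 0.0805]
orientation: [0.001, -0.048, 0.999, 0.0]
contact_force: [0.9, -0.2, -0.1]
grip_width: 0.0003
```

```bash
python3 -m inch '[0,0,1,0,1,0,0,1,0,1,0,0,0,0,1]'; python3 -m inch '[0,0,1,0,1,0,0,1,0,1,0,0,0,0,1]'
```

```text
clock: 15.73
position: [0.6315, 0.0468, 0.0774]
orientation: [-0.001, -0.047, 0.999, -0.0]
contact_force: [0.5, 0.1, -0.1]
grip_width: 0.0004
clock: 15.98
position: [0.6316, 0.0468, 0.0761]
orientation: [-0.001, -0.047, 0.999, -0.0]
contact_force: [-2.3, -0.4, 4.2]
grip_width: 0.0003
```

```bash
python3 -m inch '[0,0,0.7,0,1,0,0,0,0,1]'; python3 - <<'E'
from h import *
grab('scene','s4.png'); s=sensors.read_state(); print(s['position'],s['orientation'],s['contact_force'])
a=cv2.imread('pics/s4.png')[140:290,240:430]
cv2.imwrite('pics/s4c.png',cv2.resize(a,None,fx=4,fy=4,interpolation=cv2.INTER_CUBIC))
E
```

```text
clock: 16.15
position: [0.6316, 0.0467, 0.0759]
orientation: [-0.0, -0.048, 0.999, -0.0]
contact_force: [-3.9, -0.4, 8.6]
grip_width: 0.0008
[0.63162883 0.04674513 0.07596543] [-3.78874424e-04 -4.75403607e-02  9.98869233e-01 -1.61248945e-04] [-2.97332789  0.0449581   8.47208282]
```

View pics/s4c.png

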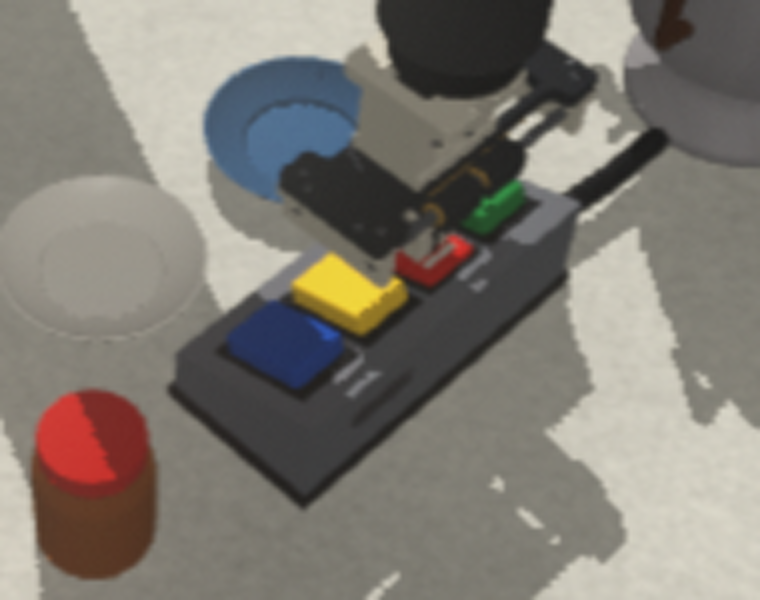

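```bash
python3 -m inch '[0,0,-2,0,1,0,0,-5,0,1,0,0,-10,0,1,0,0,-20,0,1,0,0,-30,0,1,0,0,-30,0,1,0,0,-30,0,1,0,0,-24,0,1,-5,-20,0,0,1,-5,-20,0,0,1,-4,-20,0,0,1,0,-16,0,0,1,0,-8,0,0,1,0,0,0,0,1,0,0,0,0,1,0,0,0,0,1]'; python3 - <<'E'
from h import *
W=[dict(np.load('w2.npz')),dict(np.load('w3.npz'))]
n=grab('wrist','w4.png'); s=grab('scene','s5.png'); t=grab('top','t5.png'); np.savez('w4.npz',**n)
a=W[1]['color'][110:215,190:445];b=n['color'][90:225,180:445]
cv2.imwrite('pics/c4.png',np.vstack([cv2.resize(a,(780,300),interpolation=2),cv2.resize(b,(780,300),interpolation=2)])[:,:,::-1])
S=cv2.imread('pics/scene0.png')[150:290,250:410];S2=cv2.imread('pics/s5.png')[150:290,250:410]
cv2.imwrite('pics/c5.png',cv2.resize(np.hstack([S,S2]),(800,350),interpolation=2))
E
```

```text
clock: 17.53
position: [0.654, -0.0348, 0.2265]
orientation: [0.0, -0.048, 0.999, 0.0]
contact_force: [0.2, 0.2, 0.1]
grip_width: 0.0003
```

View pics/c4.png

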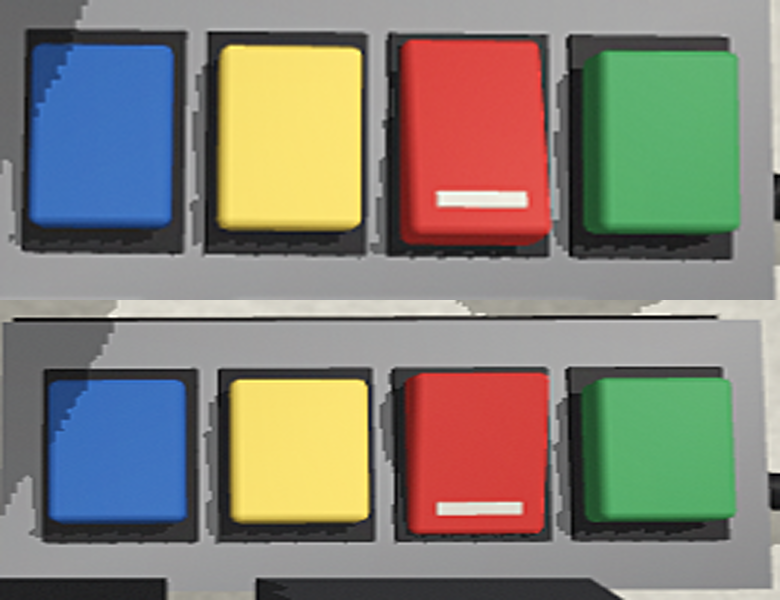

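View pics/c5.png

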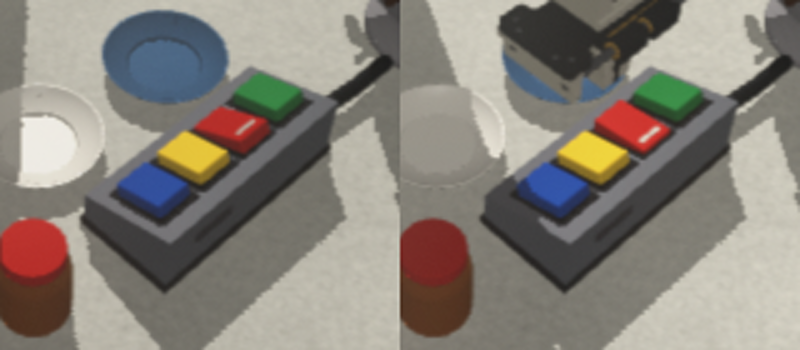

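View pics/t5.png

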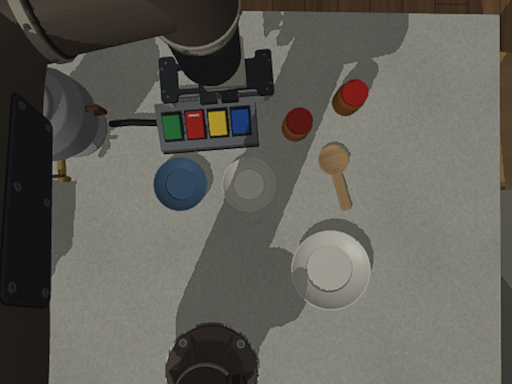

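```bash
python3 - <<'E'
from h import *
s=sensors.read_state(); print(s['clock'],s['contact_force'],np.abs(s['qd']).max()); print(job.finish_job())
E
```

```text
17.6833 [ 0.63845509 -0.12166971  0.67584442] 0.0023559324100822865
the job is handed in; nothing more can be done
None
```

The samovar is set up, and I handed the job in at 17.7 s; no verdict was reported.

- **Rocker at the start:** it was already off. From two wrist views, its near top edge stood at 58 mm and its stripe at 85 mm, so I did not press its off end.
- **Yellow key:** I pressed it to its stop at about 13 N. The arm's position stopped changing while the force rose past the 7.5 N spring load. I then let it go, and the scene view showed it back out.
- **Green key:** I pressed it to its stop at about 12–14 N, held it there for 2.25 s and let it go. The scene view showed it back out.
- **Rocker on:** the raised striped end took about 3 N, dropped to about zero force as it snapped over, then met the on stop. I pushed to about 9 N there and lifted off.

**Last checks:** in the wrist and scene views, with the gripper well clear, the rocker stayed over with its striped end down. The yellow, green and blue keys were out. By eye in the top view, the jar, saucers and spoon rest had not moved. I did not re-measure the final rocker tilt numerically.

**Disagreements:**
- The measured near edges of the keys came out 2–7 mm below the expected height.
- Adding the top camera moved the stripe height by about 4 mm.
- The rocker was met about 2.5 mm lower than I had predicted.

None of these mattered, because I stopped each press on force rather than on height.

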